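# Snap the grease pump onto a tilted nipple and hold it down

## Robot

A 6-joint arm with a two-finger parallel gripper is mounted at the origin on the work surface. World frame = base frame: x ahead of the robot, y to its left, z up, the work surface at z = 0. Lengths are in m, angles in rad, forces in N, time in s.
With the tool pointing down it reaches from about 0.325 to 0.85 m from the base axis. Payload 4.4 kg.
Tool frame: the origin (TCP) lies at the very end of the fingers, on their centre line; the grasp point (between the pads) lies 19 mm behind it; z points along the fingers, y is the line along which they close (so a half turn about z gives the same grasp; the last joint's range is limited). The gripper opens to 94 mm and grips with 3 to 60 N. Pads are 16 mm wide; open, the fingers measure 119 mm over their backs; the gripper's body (75 mm by 177 mm) begins 78 mm behind the grasp point.
Start: joints at [1.135, 0.207, 1.542, -0, 1.393, -0.15], TCP at [0.162, 0.552, 0.205] pointing down, gripper open.
Joint ranges: [-2.73, 2.73], [-0.86, 2.22], [0.23, 2.46], [-1.11, 4.25], [0.08, 2.63], [-2.82, 2.82]. Speed limits (rad/s): [2.79, 2.79, 3.14, 3.14, 3.14, 3.14].

## Interface

Orientations are given as a rotation vector (axis times angle).
In Python, from plant import manip, kinematics, capture, models gives the robot as it stands. The module is installed in compiled form; this text tells all that it offers. Calls block until the motion is done:
- manip.movep(position, orientation): joint-space move of the TCP to a pose.
- manip.line_to(position, rotation=None, speed=0.15): straight line of the TCP; rotation=None keeps the orientation; speed is the mean speed in m/s.
- manip.move_joints(angles): joint-space move.
- manip.grip(opening, grasp_force=None): finger opening in m; grasp_force is the grip in N (None keeps the last); returns when the fingers have stopped.
- manip.dwell(seconds).
- kinematics.inverse_kinematics(position, orientation): joint angles nearest the present ones, or None.
- manip.get_state(): the state.
- capture(name): name is "scene" or "top"; returns a dict with "image" (480x640x3 uint8, red, green, blue), "fx", "fy", "cx", "cy" (pixels), "rvec" (rotation vector, rad) and "tvec" (3), from world to camera coordinates, as OpenCV has them. Camera axes: x right, y down, z forward; pixel columns grow to the right and rows downward; lengths in m; the calibration is good to about 2 mm. A picture is of the moment at which its call begins. There is no depth.
A pose or a line that the arm cannot do raises manip.MotionError and nothing moves.
- manip.sign_off(): hands the job in; it is judged then, once.
Trained networks look in a picture, given as the dict that the camera call returned (one of the last four; its "shot" number tells which), for a name from the list of things; names that differ only in an ending like _2 or _b are one class to them, and where a whole thing is asked for, a point or a joint stands for the part that bears it (a point fixed in the world has none). Each returns a list of dicts, best first, with "score" (0 to 1); they miss things now and then, are a little off and sometimes report something else, mostly with a low value. They report only what shows in the picture. A call takes as long as a camera call. They do not tell look-alikes from the thing itself.
- models.find_in(thing, picture): "uv" ([column, row] in pixels, amid what is visible of it).
- models.landmark_of(thing, picture): "uv" ([column, row] in pixels: a listed point, or the origin of a listed thing).
The state is a dict: "t": time; "joint_positions": joint angles; "joint_velocities": joint speeds; "joint_efforts": joint torques, N m; "tool_pos": TCP position; "eef_rot": TCP orientation; "ft_force": force on the tool from outside, world axes, zero at the start; "ft_torque": the same for the moment, N m; "opening": finger opening in m; "finger_force": force on a finger pad.
Only numpy, scipy, OpenCV 4.12 (cv2) and the standard library are available. Lean on these libraries where they do the work, as an engineer would, in place of code of your own. Each camera call takes 0.05 s, during which the arm holds its last target. There are 200 camera calls.

## Task

Pick up the small push-type grease pump (black square grip, blue cap, steel coupler underneath) from the orange tray and press its coupler squarely onto the tilted brass grease nipple of the bearing housing until it snaps on. Then keep it pressed fully home against the nipple's valve spring and finish while still gripping and holding it there: do not let go. Be gentle, never bearing on the housing with more than about 50 N, and leave the bottle, the wrench and the jar alone.

Things in the scene. Friction and masses are not known exactly. Their poses are not given: they have to be found in the camera images.
- pump: Loose grease pump, about 0.2 kg, upright on the tray floor, coupler down. Origin: centre of the coupler's mouth (underside); z runs up its length, 84 mm in all: steel coupler head 34 mm across to z = 32 mm, ending in a flat shoulder; black square grip 24 x 24 mm, flats facing its x and y axes, z 32 to 78 mm; blue cap 22 mm across, z 78 to 84 mm.
- pump_grip (a point): Point on the pump's axis at z = 54 mm, 22 mm above the shoulder: a good height to grip.
- pump_bore (a point): Point on the pump's axis at z = 26 mm: flat ceiling of the coupler's round bore, which pushes on the valve pin. From the mouth: 17.4 mm bore for 4 mm, a 26 mm groove to z = 19 mm, a 17.8 mm bore to the ceiling. Round inside, so it goes on at any turn about its axis.
- nipple: Brass grease nipple fixed on the sloping grey face of the housing, greased. Origin: centre of its foot on that face, 78 mm above the bench; z is the nipple's axis, outwards, leaning 0.42 rad from vertical (to -x at housing yaw 0). Along z: foot collar with a black rubber seal 25 mm across to 6 mm; barrel 14 mm across to 30 mm, top bevelled; red valve pin 7 mm across to 40 mm.
- nipple_home (a point): Point on the nipple's axis at its z = 6 mm, top of the rubber seal: the pump's origin comes here when fully home, mouth on the seal. The seal yields up to 2.5 mm, 6 N per mm. Reaching it takes about 8 N against the valve spring (3 N at first touch). If let go after the snap, the spring lifts it 4 to 5 mm and it leans.
- nipple_balls (a point): Point on the nipple's axis at its z = 18 mm, level with three sprung steel balls that stand out to 21.5 mm across. The pump's mouth meets them with its origin at about z = 22 mm; pushing past takes 10 to 16 N, then it is drawn on; it has snapped once its origin is below about z = 10 mm.
- valve (a joint): Travel of the red valve pin into the nipple, m: 0 when free, about 0.008 with the pump fully home, up to 0.0105 with the seal squeezed flat. A spring pushes it back out.
- housing: Fixed bearing housing, aluminium foot plate 130 x 110 x 10 mm, black side plates, grey sloping block and a steel shaft along its y; top corner of the sloping face about 90 mm above the bench. Origin: centre of the underside, z up. At yaw 0 the nipple leans to -x.
- tray: Fixed orange tray 120 x 100 mm, walls 14 mm high and 4 mm thick, floor 4 mm thick. Origin: centre of the underside.
- oil_bottle: Bystander: white bottle 40 mm across, 95 mm tall, yellow cap, upright. Origin: centre of the underside.
- wrench: Bystander: steel wrench 160 mm long, lying along its x axis. Origin: its middle, at the bench.
- screw_jar: Bystander: glass jar 54 mm across, 60 mm tall, black lid, upright. Origin: centre of the underside.
Not all that is in view belongs to the job. Of the things that look like the housing, the smaller one is meant.

How it is judged:
On the way, in this order (a step that is already met when the one before it is completed fails the run):
1. the pump is held in the fingers, its mouth more than 40 mm above the bench and clear of the housing (height (world z) of pump above 0.04 m and contact force between the fingers and pump above 1 N and contact force between pump and housing below 0.1 N), for 0.2 s.
2. the coupler has snapped onto the nipple: its mouth is less than 10 mm from the nipple's foot, on its axis within 2.5 mm in x and y, square within 0.1 rad (x of pump in the frame of nipple between -0.0025 and 0.0025 m and y of pump in the frame of nipple between -0.0025 and 0.0025 m and z of pump in the frame of nipple below 0.01 m and angle between the z axis of pump and the z axis of nipple, either way round below 0.1 rad), for 0.1 s.
At the end, for the whole second after the job is handed in: Pump held on the nipple: mouth within 2.5 mm of its axis, under 7.8 mm from its foot (home is 6), square within 0.1 rad; valve pin in over 6 mm; over 4 N on the housing; at rest, fingers on it. Bystanders within 30 mm of their start, upright (x of pump in the frame of nipple between -0.0025 and 0.0025 m and y of pump in the frame of nipple between -0.0025 and 0.0025 m and z of pump in the frame of nipple below 0.0078 m and angle between the z axis of pump and the z axis of nipple, either way round below 0.1 rad and value of joint valve above 0.006 m and contact force between the fingers and pump above 1 N and contact force between pump and housing above 4 N and linear speed of pump below 0.02 m/s and distance of each of oil_bottle, wrench, screw_jar from where it was at the start of the episode below 0.03 m and angle between each of oil_bottle, screw_jar's own z axis and vertical below 0.35 rad); the arm keeps its last pose, push and grip.
It fails at once if the pump presses on the housing or nipple with more than 50 N (contact force between pump and housing above 50 N).
It fails at once if a bystander (bottle, wrench or jar) is shifted more than 30 mm or tipped (not (distance of each of oil_bottle, wrench, screw_jar from where it was at the start of the episode below 0.03 m and angle between each of oil_bottle, screw_jar's own z axis and vertical below 0.35 rad)).
It also fails if it takes over 42 s, if anything falls off the work surface, if the arm or the gripper's body presses on something with over 40 N, if the wrist force passes 120 N, or if a joint passes its speed limit or range.

## Working session

There is one attempt and no reset: what is moved stays moved. The work goes in short steps, each a Python script; the robot and the scene stay as the last script left them, time stands still between calls to the robot, and variables do not carry over. Pictures are saved under pics/ and viewed, at most 10 in all, crops included, and the job is handed in when it is done.

```bash
mkdir -p pics; cat > h.py <<'E'
import numpy as np, cv2
from scipy.optimize import least_squares
from scipy.spatial.transform import Rotation as R
from plant import manip, kinematics, capture, models
def tri(obs):
    A=[];b=[]
    for p,uv in obs:
        Rm=cv2.Rodrigues(np.array(p["rvec"],float))[0];t=np.array(p["tvec"],float).ravel()
        x=(uv[0]-p["cx"])/p["fx"];y=(uv[1]-p["cy"])/p["fy"]
        for r,k in ((0,x),(1,y)):
            A.append(Rm[r]-k*Rm[2]);b.append(k*t[2]-t[r])
    A=np.array(A);b=np.array(b);X=np.linalg.lstsq(A,b,rcond=None)[0]
    return X
def proj(p,X):
    return cv2.projectPoints(np.atleast_2d(np.array(X,float)),np.array(p["rvec"],float),np.array(p["tvec"],float),np.array([[p["fx"],0,p["cx"]],[0,p["fy"],p["cy"]],[0,0,1.]]),None)[0][:,0]
def atz(p,uv,z):
    Rm=cv2.Rodrigues(np.array(p["rvec"],float))[0];t=np.array(p["tvec"],float).ravel()
    c=-Rm.T@t; d=Rm.T@np.array([(uv[0]-p["cx"])/p["fx"],(uv[1]-p["cy"])/p["fy"],1]); return c+d*(z-c[2])/d[2]
E
python3 - <<'E'
from h import *
for n in("scene","top"):
    p=capture(n);cv2.imwrite(f"pics/{n}1.png",p["image"][:,:,::-1])
    Rm=cv2.Rodrigues(np.array(p["rvec"],float))[0];print(n,"cam at",(-Rm.T@np.array(p["tvec"]).ravel()).round(3),p["fx"])
    for k in("pump","pump_grip","pump_bore","nipple","nipple_home","nipple_balls","housing","tray","oil_bottle","wrench","screw_jar"):
        print(k,[(np.round(d["uv"],1).tolist(),round(d["score"],2)) for d in models.landmark_of(k,p)][:4])
print(manip.get_state())
E
```

```text
scene cam at [0.871 0.497 0.71 ] 455.19064049470734
pump [([222.4, 172.9], 0.78), ([318.4, 209.0], 0.26)]
pump_grip [([219.4, 153.5], 0.74), ([383.1, 239.8], 0.48)]
pump_bore [([220.1, 165.4], 0.8)]
nipple [([440.8, 368.7], 0.91), ([377.0, 244.2], 0.81)]
nipple_home [([442.6, 364.8], 0.73), ([378.4, 241.4], 0.57)]
nipple_balls [([453.4, 360.3], 0.81), ([382.1, 242.0], 0.54), ([229.3, 278.1], 0.24)]
housing [([421.9, 395.1], 0.87), ([370.0, 270.5], 0.67)]
tray [([234.5, 170.3], 0.67), ([219.6, 153.2], 0.59)]
oil_bottle [([226.7, 274.9], 0.63)]
wrench [([315.7, 211.3], 0.85)]
screw_jar [([503.8, 331.7], 0.77)]
top cam at [0.471 0.106 0.998] 471.8599761131243
pump [([461.0, 235.6], 0.86)]
pump_grip [([470.6, 228.3], 0.9), ([464.6, 234.3], 0.34)]
pump_bore [([467.8, 234.0], 0.74), ([472.4, 229.5], 0.7), ([270.5, 276.4], 0.51)]
nipple [([150.4, 232.4], 0.87), ([271.5, 274.5], 0.65)]
nipple_home [([270.2, 277.9], 0.7), ([149.2, 230.5], 0.61)]
nipple_balls [([146.7, 234.7], 0.58), ([268.7, 284.0], 0.44)]
housing [([280.0, 275.8], 0.93), ([169.8, 234.6], 0.86), ([345.3, 175.5], 0.15)]
tray [([455.8, 242.6], 0.7)]
oil_bottle [([347.6, 175.8], 0.92)]
wrench [([359.6, 278.1], 0.93)]
screw_jar [([161.8, 327.8], 0.97)]
{'t': 1.2, 'joint_positions': array([ 1.13451284e+00,  2.06608987e-01,  1.54151361e+00, -7.26176115e-07,
        1.39350903e+00, -1.50451839e-01]), 'joint_velocities': array([ 1.24438989e-03, -8.51539032e-04, -1.73060951e-03,  1.69687680e-03,
        5.36690938e-04,  9.36594707e-05]), 'joint_efforts': array([-3.33068892e-04, -3.70875227e+01, -2.81764948e+01,  6.96253544e-02,
        2.76263949e-02, -7.29579256e-06]), 'tool_pos': array([0.16210507, 0.55166713, 0.2054351 ]), 'eef_rot': array([-4.47454751e-01, -3.10955337e+00,  5.89188922e-05]), 'ft_force': array([ 0.32542025, -0.36803319,  1.48985462]), 'ft_torque': array([-0.00798542,  0.01286679, -0.04129925]), 'finger_force': 0.0, 'opening': 0.09378526529320837}
```

View pics/scene1.png

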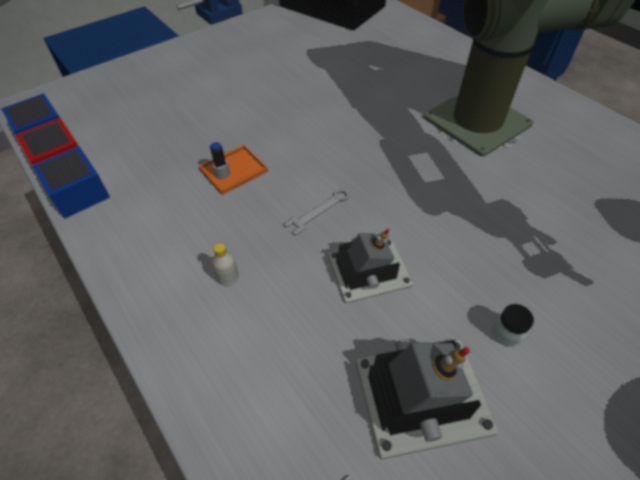

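View pics/top1.png

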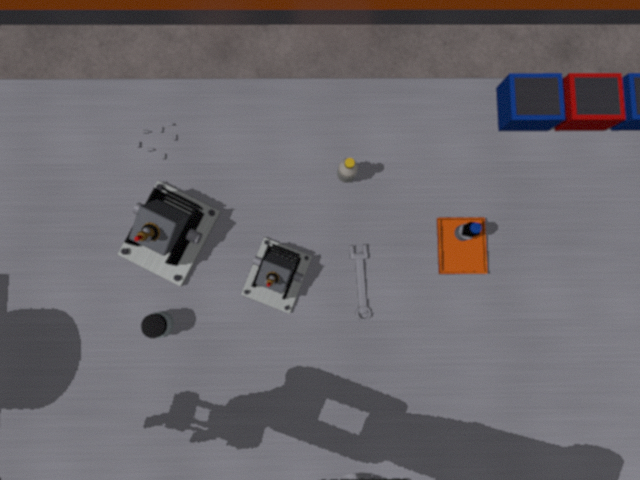

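Two look-alike housings: the larger one at top (165,235) / scene (430,395), and the smaller one at top (276,275) / scene (370,265). The smaller measures about 59 x 51 px, which fits 130 x 110 mm. I'll confirm with a crop, the pump beside it.

```bash
python3 - <<'E'
from h import *
s=capture("scene");t=capture("top")
def crop(p,c,r,w,h,k): return cv2.resize(p["image"][r:r+h,c:c+w],None,fx=k,fy=k,interpolation=cv2.INTER_CUBIC)
a=crop(t,236,232,80,84,5);b=crop(s,324,222,100,84,4)
b=cv2.resize(b,(400,336))
c=crop(t,430,212,66,66,4); d=crop(s,196,136,80,60,4)
top=np.zeros((420,800,3),np.uint8);top[:420,:400]=a;top[:336,400:]=b
bot=np.zeros((180,800,3),np.uint8)
bot[:, :180]=cv2.resize(c,(180,180));bot[:,200:440]=cv2.resize(d,(240,180))
cv2.imwrite("pics/crop.png",np.vstack([top,bot])[:,:,::-1])
def blob(p,c,r,w,h,f):
    im=p["image"][r:r+h,c:c+w].astype(float);m=f(im[...,0],im[...,1],im[...,2]);v,u=np.nonzero(m);return len(u),(u.mean()+c,v.mean()+r)
red=lambda R_,G,B:(R_>130)&(G<90)&(B<90)
for p,w in((t,(236,232,80,84)),(s,(324,222,100,84))): print("red",blob(p,*w,red))
L=lambda k,p:[d["uv"] for d in models.landmark_of(k,p)]
ref={"s":(375,245),"t":(272,275)}
near=lambda l,q:min(l,key=lambda u:np.hypot(u[0]-q[0],u[1]-q[1])) if l else None
for k in("nipple","nipple_home","nipple_balls","housing"):
    o=[(p,near(L(k,p),ref[n])) for p,n in((s,"s"),(t,"t"))];X=tri(o);print(k,X.round(4),[ (proj(p,X)[0]-u).round(1) for p,u in o])
for k in("pump","pump_bore","pump_grip","tray"):
    o=[(p,near(L(k,p),q)) for p,q in((s,(220,165)),(t,(466,232)))];X=tri(o);print(k,X.round(4),[ (proj(p,X)[0]-u).round(1) for p,u in o])
o=[(s,blob(s,324,222,100,84,red)[1]),(t,blob(t,236,232,80,84,red)[1])];X=tri(o);print("redpin",X)
# plate outline top: bright low-sat
for u in((265,238),(313,256),(292,311),(242,294)): print(atz(t,u,0.01).round(4))
E
```

```text
red (4, (np.float64(267.5), np.float64(284.5)))
red (2, (np.float64(388.0), np.float64(229.5)))
nipple [ 0.4784  0.2809 -0.2288] [array([-37.4, -13.6]), array([-32.1,  14.8])]
nipple_home [0.5054 0.1777 0.0913] [array([0.3, 0. ]), array([ 0.2, -0.2])]
nipple_balls [0.4905 0.1789 0.095 ] [array([0.8, 0.1]), array([ 0.5, -0.5])]
housing [0.5079 0.1801 0.0164] [array([-1.6, -0.2]), array([-1.,  1.])]
pump [ 0.5916 -0.234  -0.0075] [array([0.8, 0.1]), array([ 0.5, -0.7])]Traceback (most recent call last):
  File "<stdin>", line 21, in <module>
  File "h.py", line 9, in tri
    x=(uv[0]-p["cx"])/p["fx"];y=(uv[1]-p["cy"])/p["fy"]
       ~~^^^
TypeError: 'NoneType' object is not subscriptable
```

View pics/crop.png

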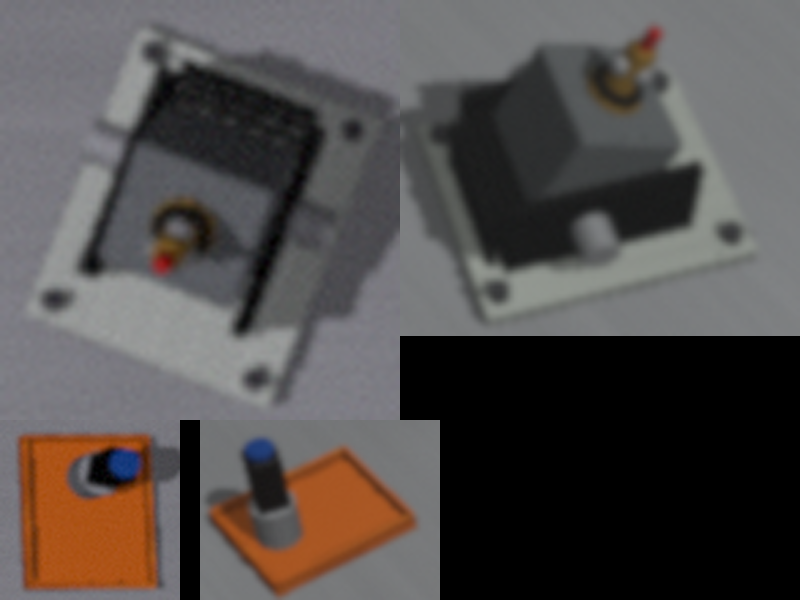

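The crop confirms the smaller housing. In the top view its seal ring is at (272.4,277.6) and its red pin at (268.6,284.6). In the scene view they are at (379,242.5) and (387.5,231.3). The pump stands in the tray's far right corner, with its blue cap at top (475.8,228) and scene (216,145). Next I fit the poses.

```bash
python3 - <<'E'
from h import *
s=capture("scene");t=capture("top")
# yaw & plate centre from screw holes (top 5x crop at 236,232), plate top z=.01
H=[np.array([236,232])+np.array(q)/5-.4 for q in((155,52),(352,128),(257,378),(55,298))]
W=np.array([atz(t,u,.011)[:2] for u in H]);d=[W[0]-W[3],W[1]-W[2]];e=[W[0]-W[1],W[3]-W[2]]
print(W.round(4).tolist(),"sizes",np.linalg.norm(d,axis=1),np.linalg.norm(e,axis=1))
ya=[np.arctan2(v[1],v[0]) for v in d]+[np.arctan2(-v[0],v[1]) for v in e];print("yaw",ya,"centre",W.mean(0))
yaw=np.mean(ya)
ax=np.array([-np.sin(.42)*np.cos(yaw),-np.sin(.42)*np.sin(yaw),np.cos(.42)])
obs=[(t,(272,277.2),.005),(t,(268.2,284.2),.037),(s,(378.6,242.1),.005),(s,(387.1,230.9),.037)]
for k,z in(("nipple",0),("nipple_home",.006),("nipple_balls",.018)):
    for p,q in((s,(378,242)),(t,(271,278))):
        for l in models.landmark_of(k,p):
            if np.hypot(*(np.array(l["uv"])-q))<14: obs.append((p,l["uv"],z));print(k,p["fx"]>460,np.round(l["uv"],1))
def f(v,full=False):return np.concatenate([proj(p,np.array([v[0],v[1],.078])+ax*z)[0]-u for p,u,z in obs])
r=least_squares(f,[.5,.18],loss="soft_l1");print("nipple foot",r.x,"res",f(r.x).round(1).reshape(-1,2).tolist(),"ax",ax)
c,sn=np.cos(yaw),np.sin(yaw);dd=r.x-W.mean(0);print("in housing frame",[c*dd[0]+sn*dd[1],-sn*dd[0]+c*dd[1]])
def blob(p,c,r,w,h):
    im=p["image"][r:r+h,c:c+w].astype(float);m=(im[...,2]>90)&(im[...,0]<70)&(im[...,2]>1.5*im[...,1]);v,u=np.nonzero(m);return len(u),np.array((u.mean()+c,v.mean()+r))
bt=blob(t,430,212,66,66);bs=blob(s,196,130,60,60);print(bt,bs)
X=tri([(t,bt[1]),(s,bs[1])]);print("cap tri",X,"top at z.087",atz(t,bt[1],.087),"scene",atz(s,bs[1],.085))
for k,z in(("pump",0),("pump_bore",.026),("pump_grip",.054)):
    for p,q in((s,(220,165)),(t,(468,232))):
        for l in models.landmark_of(k,p)[:1]:
            print(k,np.round(l["uv"],1),atz(p,l["uv"],.004+z).round(4))
Z=np.zeros((600,800,3),np.uint8)
Z[:,:400]=cv2.resize(t["image"][208:253,450:480+0][:45],(400,600),interpolation=cv2.INTER_CUBIC)
Z[:,400:]=cv2.resize(s["image"][136:184,204:236],(400,600),interpolation=cv2.INTER_CUBIC)
cv2.imwrite("pics/pump.png",np.clip(Z[:,:,::-1].astype(float)*2,0,255))
E
```

```text
[[0.5773, 0.1902], [0.5447, 0.1077], [0.4414, 0.1477], [0.475, 0.2314]] sizes [0.11030893 0.11082841] [0.08871199 0.09016304]
yaw [np.float64(-0.3820581911125062), np.float64(-0.3689505963315439), np.float64(-0.3760398829620745), np.float64(-0.38179283237770895)] centre [0.50958881 0.16924108]
nipple False [376.  245.7]
nipple True [271.4 278.1]
nipple_home False [377.4 242.9]
nipple_home True [271.2 278.9]
nipple_home True [273.2 275.9]
nipple_balls False [384.9 238.7]
nipple_balls True [270.5 282.3]
nipple foot [0.50117517 0.17375494] res [[-0.5, 1.0], [-0.5, 0.0], [-0.6, 0.7], [-0.3, -0.4], [0.6, -1.0], [0.6, -0.8], [0.8, -0.5], [0.2, -0.5], [-1.8, 2.5], [-3.4, -0.8], [-0.5, -1.7]] ax [-0.37909316  0.15018976  0.91308894]
in housing frame [np.float64(-0.009484709789190955), np.float64(0.0010975298817113657)]
(83, array([475.44578313, 227.55421687])) (44, array([215.29545455, 145.38636364]))
cap tri [ 0.59480342 -0.22489614  0.08498969] top at z.087 [ 0.59480567 -0.2243716   0.087     ] scene [ 0.59459441 -0.22460371  0.085     ]
pump [219.5 172.7] [ 0.5977 -0.2305  0.004 ]
pump [465.3 234.3] [ 0.5917 -0.2321  0.004 ]
pump_bore [220.2 164. ] [ 0.5927 -0.2268  0.03  ]
pump_bore [468.5 230.8] [ 0.5958 -0.2302  0.03  ]
pump_grip [218.2 156.4] [ 0.5956 -0.2205  0.058 ]
pump_grip [278.7 275.3] [0.5056 0.162  0.058 ][ WARN:0@1.798] global loadsave.cpp:1063 imwrite_ Unsupported depth image for selected encoder is fallbacked to CV_8U.
```

View pics/pump.png

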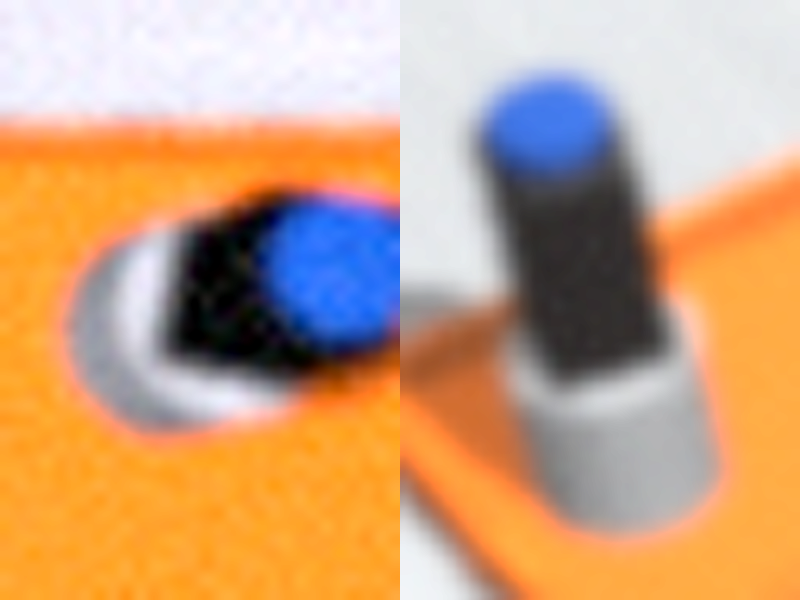

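The enlarged crop shows the grip's near corner at top (462,234). Its flats are turned about -0.16 rad from the world axes. The cap triangulates to z = 0.085, as it must for a pump standing on the tray floor. Next I plan the IK for the grasp and placing.

```bash
cat >> h.py <<'E'
YAW=-.377
AX=np.array([-np.sin(.42)*np.cos(YAW),-np.sin(.42)*np.sin(YAW),np.cos(.42)])
FOOT=np.array([.5012,.1738,.078])
def rot(z,a):  # tool z axis; tool y near heading a
    y=np.array([np.cos(a),np.sin(a),0.]);y-=z*(y@z);y/=np.linalg.norm(y);return R.from_matrix(np.c_[np.cross(y,z),y,z]).as_rotvec()
IK=kinematics.inverse_kinematics
E
python3 - <<'E'
from h import *
P=np.array([.5948,-.2255,.004])
down=np.array([0,0,-1.])
for k in(-2,-1,0,1):
    a=-.16+k*np.pi/2
    q=IK(P+[0,0,.035],rot(down,a)); q2=IK(P+[0,0,.13],rot(down,a))
    print("grasp",k,None if q is None else np.round(q,2),q2 is not None)
for a in np.arange(-3.1,3.1,.4):
    q=[IK(FOOT+AX*h,rot(-AX,a)) for h in(.041,.14)]
    print("place %.2f"%a,[None if x is None else np.round(x,2).tolist() for x in q])
E
```

```text
grasp -2 [-0.5   0.5   1.51 -0.    1.13  2.8 ] True
grasp -1 [-0.5   0.5   1.51 -0.    1.13  1.23] True
grasp 0 [-0.5   0.5   1.51 -0.    1.13 -0.34] True
grasp 1 [-0.5   0.5   1.51  0.    1.13 -1.91] True
place -3.10 [[0.37, 0.03, 2.01, -0.39, 0.82, -2.62], [0.44, -0.15, 1.97, -0.35, 1.05, -2.64]]
place -2.70 [None, None]
place -2.30 [None, None]
place -1.90 [[0.37, 0.03, 2.01, -0.39, 0.82, 2.5], [0.44, -0.15, 1.97, -0.35, 1.05, 2.48]]
place -1.50 [[0.37, 0.03, 2.01, -0.39, 0.82, 2.13], [0.44, -0.15, 1.97, -0.35, 1.05, 2.11]]
place -1.10 [[0.37, 0.03, 2.01, -0.39, 0.82, 1.74], [0.44, -0.15, 1.97, -0.35, 1.05, 1.72]]
place -0.70 [[0.37, 0.03, 2.01, -0.39, 0.82, 1.33], [0.44, -0.15, 1.97, -0.35, 1.05, 1.3]]
place -0.30 [[0.37, 0.03, 2.01, -0.39, 0.82, 0.89], [0.44, -0.15, 1.97, -0.35, 1.05, 0.87]]
place 0.10 [[0.37, 0.03, 2.01, -0.39, 0.82, 0.46], [0.44, -0.15, 1.97, -0.35, 1.05, 0.44]]
place 0.50 [[0.37, 0.03, 2.01, -0.39, 0.82, 0.05], [0.44, -0.15, 1.97, -0.35, 1.05, 0.03]]
place 0.90 [[0.37, 0.03, 2.01, -0.39, 0.82, -0.33], [0.44, -0.15, 1.97, -0.35, 1.05, -0.35]]
place 1.30 [[0.37, 0.03, 2.01, -0.39, 0.82, -0.69], [0.44, -0.15, 1.97, -0.35, 1.05, -0.72]]
place 1.70 [[0.37, 0.03, 2.01, -0.39, 0.82, -1.07], [0.44, -0.15, 1.97, -0.35, 1.05, -1.09]]
place 2.10 [[0.37, 0.03, 2.01, -0.39, 0.82, -1.46], [0.44, -0.15, 1.97, -0.35, 1.05, -1.48]]
place 2.50 [[0.37, 0.03, 2.01, -0.39, 0.82, -1.88], [0.44, -0.15, 1.97, -0.35, 1.05, -1.9]]
place 2.90 [[0.37, 0.03, 2.01, -0.39, 0.82, -2.32], [0.44, -0.15, 1.97, -0.35, 1.05, -2.34]]
```

```bash
python3 - <<'E'
from h import *
P=np.array([.5948,-.2255,.004]);o=rot(np.array([0,0,-1.]),-.16)
manip.movep(P+[0,0,.20],o)
manip.line_to(P+[0,0,.0345],speed=.12)
st=manip.get_state();print(st["t"],st["ft_force"].round(2))
manip.grip(.0,50)
st=manip.get_state();print(st["t"],st["opening"],st["finger_force"],st["ft_force"].round(2),st["tool_pos"].round(4))
manip.line_to(P+[0,0,.17],speed=.12);manip.dwell(.3)
st=manip.get_state();print(st["t"],st["opening"],st["finger_force"],st["ft_force"].round(2),st["tool_pos"].round(4))
E
```

```text
7.25 [-0.39 -0.65  0.3 ]
8.325 0.0242584787898964 48.75873148441315 [-0.07 -0.58  0.24] [ 0.5948 -0.2255  0.0385]
9.9083 0.0239719334104665 48.767502307891846 [ 0.12 -0.03 -2.9 ] [ 0.5946 -0.2254  0.1734]
```

```bash
python3 - <<'E'
from h import *
o=rot(-AX,YAW+np.pi/2)
manip.movep(FOOT+AX*(.075+.0345),o);manip.dwell(.3)
st=manip.get_state();print(st["t"],st["ft_force"].round(2),(st["tool_pos"]-FOOT-AX*(.1095)).round(4))
s=capture("scene");t=capture("top")
for n,p in(("s",s),("t",t)):
    cv2.imwrite(f"pics/raw_{n}.png",p["image"][:,:,::-1])
    for z in(.0,.032):
        print(n,z,proj(p,FOOT+AX*(.075+z))[0].round(1))
    for k in("pump","pump_bore","nipple","nipple_home"): print(k,[(np.round(d["uv"],1).tolist(),round(d["score"],2)) for d in models.landmark_of(k,p)][:3])
Z=np.hstack([cv2.resize(s["image"][180:280,340:440],(400,400),interpolation=cv2.INTER_CUBIC),cv2.resize(t["image"][225:325,220:320],(400,400),interpolation=cv2.INTER_CUBIC)])
cv2.imwrite("pics/pre.png",np.clip(Z[:,:,::-1]*1.5,0,255).astype(np.uint8))
E
```

```text
11.8333 [ 0.78 -1.25 -3.11] [ 0.0004 -0.0005 -0.    ]
s 0.0 [398.  215.1]
s 0.032 [407.9 201.3]
pump [([396.3, 217.0], 0.77)]
pump_bore [([405.2, 202.0], 0.86)]
nipple [([442.3, 367.7], 0.58), ([374.7, 242.9], 0.51), ([369.2, 269.2], 0.44)]
nipple_home [([442.8, 364.4], 0.96), ([379.0, 240.6], 0.76)]
t 0.0 [262.9 292. ]
t 0.032 [258.5 299.1]
pump [([262.9, 292.8], 0.81), ([256.2, 304.2], 0.56)]
pump_bore [([262.2, 297.4], 0.86), ([460.5, 244.4], 0.21)]
nipple [([152.7, 234.1], 0.78), ([269.5, 274.5], 0.71)]
nipple_home [([148.4, 230.9], 0.82), ([268.7, 279.5], 0.65)]
```

View pics/pre.png

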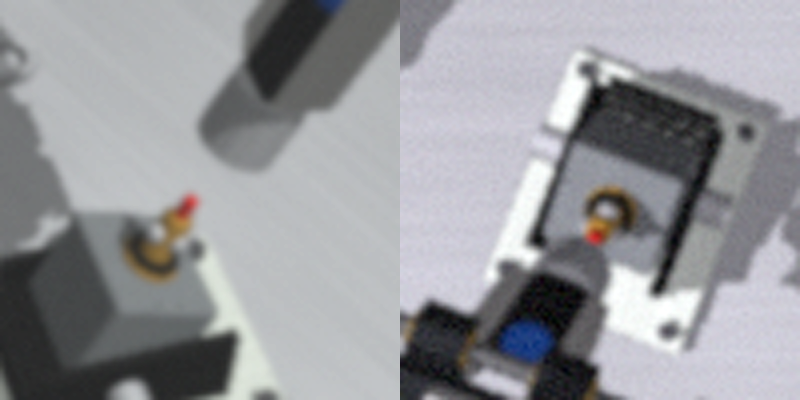

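In both views the coupler's axis runs through the red pin to the seal, to within about 1 px. In the scene crop the mouth is at (233,145) and the pin at (190,203). In the top crop the pin at (595,237) lies in line with the cap at (528,340). I'll descend while watching the force.

```bash
cat >> h.py <<'E'
BX=np.array([np.cos(.42)*np.cos(YAW),np.cos(.42)*np.sin(YAW),np.sin(.42)]) # nipple x
BY=np.cross(AX,BX)
F0=np.array([.78,-1.25,-3.11])
def go(z,dx=0,dy=0,speed=.02,wait=.1):
    manip.line_to(FOOT+AX*(z+.0345)+BX*dx+BY*dy,speed=speed);manip.dwell(wait)
    s=manip.get_state();f=s["ft_force"]-F0;e=s["tool_pos"]-FOOT-AX*(z+.0345)
    r=np.array([f@BX,f@BY,f@AX]);print("t%.1f z%.1f xy %.1f %.1f F %s err %s M %s"%(s["t"],z*1e3,dx*1e3,dy*1e3,r.round(1),(np.array([e@BX,e@BY,e@AX])*1e3).round(1),s["ft_torque"].round(2)));return r
E
python3 - <<'E'
from h import *
print(AX@BX,BY)
go(.045,speed=.08);go(.035)
for z in np.arange(.032,.0229,-.0015):
    f=go(z)
    if f[2]>7 or np.hypot(f[0],f[1])>6: break
E
```

```text
-3.276178249005751e-17 [0.36813281 0.92977322 0.        ]
t13.0 z45.0 xy 0.0 0.0 F [-0.4  1.8  0.7] err [0.4 0.3 0.3] M [0.08 0.3  0.03]
t13.7 z35.0 xy 0.0 0.0 F [-0.2  1.8  0.7] err [0.1 0.1 0. ] M [0.2  0.36 0.02]
t14.1 z32.0 xy 0.0 0.0 F [-0.7  1.4  1.5] err [ 0. -0. -0.] M [ 0.11  0.43 -0.01]
t14.5 z30.5 xy 0.0 0.0 F [0.4 1.4 0.3] err [-0. -0. -0.] M [ 0.12  0.31 -0.03]
t14.8 z29.0 xy 0.0 0.0 F [-0.6  1.   0.6] err [-0.  -0.1 -0. ] M [0.06 0.36 0.02]
t15.2 z27.5 xy 0.0 0.0 F [-1.1  1.1  0.7] err [-0. -0. -0.] M [ 0.08  0.35 -0.02]
t15.5 z26.0 xy 0.0 0.0 F [-1.1  1.1  1.7] err [-0. -0. -0.] M [0.12 0.3  0.01]
t15.9 z24.5 xy 0.0 0.0 F [-0.5  1.   2.1] err [-0. -0. -0.] M [0.1  0.34 0.06]
t16.2 z23.0 xy 0.0 0.0 F [-1.   1.6  1.7] err [-0.  -0.  -0.1] M [0.11 0.39 0.03]
```

The barrel is inside the bore with no side load. Now I push past the balls.

```bash
python3 - <<'E'
from h import *
for z in np.arange(.0215,.0079,-.0015):
    f=go(z,wait=.05)
    if f[2]>25 or np.hypot(f[0],f[1])>12: print("stop");break
E
```

```text
t16.5 z21.5 xy 0.0 0.0 F [-0.2  0.8  3.4] err [0.4 0.1 0.1] M [0.02 0.18 0.04]
t16.8 z20.0 xy 0.0 0.0 F [-0.2 -1.7  9.6] err [0.8 0.1 0.7] M [-0.36  0.37 -0.21]
t17.1 z18.5 xy 0.0 0.0 F [-0.8 -0.5  9.3] err [0.9 0.5 0.6] M [-0.22  0.26 -0.12]
t17.4 z17.0 xy 0.0 0.0 F [ 1.4 -0.7  2.5] err [ 0.3  0.  -0.2] M [-0.16 -0.05 -0.02]
t17.7 z15.5 xy 0.0 0.0 F [ 1.3  0.4 -0.5] err [ 0.  -0.1 -0.4] M [-0.16 -0.31  0.04]
t18.0 z14.0 xy 0.0 0.0 F [ 3.2  1.3 -2.3] err [-0.1 -0.1 -0.3] M [-0.13 -0.37  0.06]
t18.3 z12.5 xy 0.0 0.0 F [ 3.2  2.2 -5.6] err [-0.1 -0.1 -0.5] M [-0.08 -0.53  0.03]
t18.6 z11.0 xy 0.0 0.0 F [ 3.7 -0.1 -1.7] err [ 0.  -0.  -0.1] M [-0.19 -0.32 -0.02]
t18.9 z9.5 xy 0.0 0.0 F [-0.1  0.3  5.9] err [-0.2  0.2  0.3] M [-0.05  0.22 -0.06]
t19.2 z8.0 xy 0.0 0.0 F [-1.1  0.5  7.7] err [-0.2  0.2  0.1] M [0.06 0.38 0.02]
```

```bash
python3 - <<'E'
from h import *
for z in np.arange(.0072,.0,-.0008):
    f=go(z,wait=.2)
    if f[2]>16 or np.hypot(f[0],f[1])>12: print("stop");break
manip.dwell(.5);st=manip.get_state();f=st["ft_force"]-F0;print(f@AX,st["opening"],st["finger_force"])
s=capture("scene");t=capture("top")
Z=np.hstack([cv2.resize(s["image"][190:290,330:430],(400,400),interpolation=cv2.INTER_CUBIC),cv2.resize(t["image"][225:325,220:320],(400,400),interpolation=cv2.INTER_CUBIC)])
cv2.imwrite("pics/home.png",np.clip(Z[:,:,::-1]*1.5,0,255).astype(np.uint8))
E
```

```text
t19.7 z7.2 xy 0.0 0.0 F [-1.5  1.2  8. ] err [-0.1  0.1  0. ] M [0.24 0.48 0.02]
t20.1 z6.4 xy 0.0 0.0 F [-1.6  1.8  8.6] err [-0.1  0.1  0. ] M [0.36 0.57 0.04]
t20.6 z5.6 xy 0.0 0.0 F [-1.9  2.  10.2] err [-0.1  0.1  0.1] M [0.35 0.62 0.05]
t21.0 z4.8 xy 0.0 0.0 F [-2.3  0.7 12.6] err [0.  0.1 0.4] M [0.33 0.76 0.02]
t21.5 z4.0 xy 0.0 0.0 F [-2.6 -0.5 15.9] err [0.1 0.1 0.7] M [ 0.23  0.99 -0.02]
t21.9 z3.2 xy 0.0 0.0 F [-5.3  0.2 18.4] err [0.  0.1 1. ] M [ 0.18  1.12 -0.14]
stop
19.496029555018367 0.024096970148309645 48.78337740898132
```

View pics/home.png

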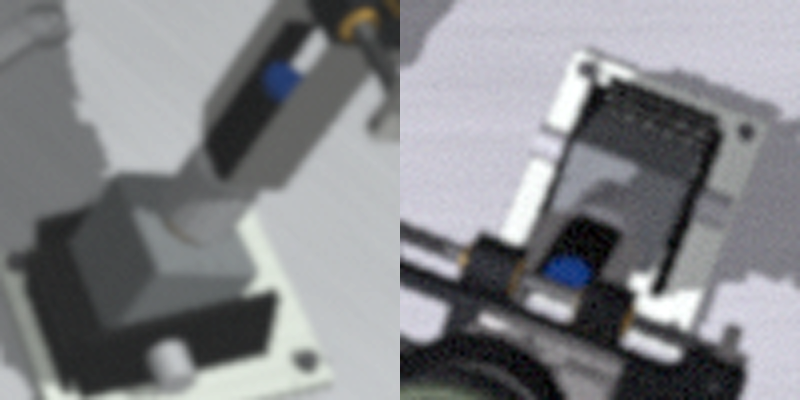

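The coupler sits on the seal in both views, with the cap at scene (400,210) and top (262.5,292.5). The force slope rises once z is below 5.6 mm, which matches seal contact. I'll check the cap against the predicted axis, then hand in.

```bash
python3 - <<'E'
from h import *
s=capture("scene");t=capture("top")
o=[]
for p,w in((s,(385,195,30,30)),(t,(245,275,35,30))):
    c,r,a,b=w;im=p["image"][r:r+b,c:c+a].astype(float);m=(im[...,2]>60)&(im[...,0]<.6*im[...,2])&(im[...,2]>1.4*im[...,1]);v,u=np.nonzero(m)
    uv=(u.mean()+c,v.mean()+r);o.append((p,uv));print(len(u),np.round(uv,1),"pred",proj(p,FOOT+AX*.087)[0].round(1))
X=tri(o)-FOOT;print("cap in nipple mm",(np.array([X@BX,X@BY,X@AX])*1e3).round(1))
st=manip.get_state();print(st["t"],(st["ft_force"]-F0)@AX,np.abs(st["joint_velocities"]).max())
E
```

```text
44 [400.2 209.5] pred [401.6 210. ]
56 [261.6 292.8] pred [261.3 294.6]
cap in nipple mm [ 4.   0.4 88.2]
22.6083 19.47978290151465 0.0016025795500846966
```

The cap reads 4 mm towards +x, a lean of about 0.05 rad, and there is a -5 N side force. I'll ease the tool towards -x and look again.

```bash
python3 - <<'E'
from h import *
def cap():
    o=[]
    for n,w in(("scene",(385,195,30,30)),("top",(245,275,35,30))):
        p=capture(n);c,r,a,b=w;im=p["image"][r:r+b,c:c+a].astype(float);m=(im[...,2]>60)&(im[...,0]<.6*im[...,2])&(im[...,2]>1.4*im[...,1]);v,u=np.nonzero(m)
        o.append((p,(u.mean()+c,v.mean()+r)))
    X=tri(o)-FOOT;print("cap",(np.array([X@BX,X@BY,X@AX])*1e3).round(1))
for dx in(-.0007,-.0014,-.0021):
    f=go(.0034,dx,wait=.3);cap()
    if f[0]>-1 or f[2]>22: break
E
```

```text
t23.2 z3.4 xy -0.7 0.0 F [-2.8 -0.5 18.1] err [-0.   0.1  1. ] M [ 0.04  0.93 -0.12]
cap [ 4.1  0.5 88.7]
t23.8 z3.4 xy -1.4 0.0 F [-2.1 -1.2 16.5] err [-0.1  0.2  1.1] M [-0.17  0.63 -0.15]
cap [ 4.2  0.6 88.8]
t24.5 z3.4 xy -2.1 0.0 F [-0.3 -0.6 16.6] err [-0.2  0.2  1.2] M [-0.35  0.49 -0.26]
cap [ 3.8  0.5 88.7]
```

```bash
python3 - <<'E'
from h import *
out=[]
for n,(c,r) in(("scene",(365,195)),("top",(245,265))):
    p=capture(n);w=50;k=8
    im=np.clip(cv2.resize(p["image"][r:r+w,c:c+w],None,fx=k,fy=k,interpolation=cv2.INTER_CUBIC)*1.6,0,255).astype(np.uint8)
    T=lambda X:tuple(int(v) for v in ((proj(p,X)[0]-[c,r]+.5)*k))
    a=np.linspace(0,2*np.pi,60)
    for z,rad in((.0045,.017),(.0365,.017),(.0885,.011)):
        pts=np.array([T(FOOT+AX*z+rad*(np.cos(q)*BX+np.sin(q)*BY)) for q in a],np.int32)
        cv2.polylines(im,[pts],True,(0,255,0),1)
    cv2.line(im,T(FOOT),T(FOOT+AX*.0885),(255,0,255),1)
    out.append(im)
    print(n,[(k2,np.round(models.landmark_of(k2,p)[0]["uv"],1),proj(p,FOOT+AX*(.0045+z))[0].round(1)) for k2,z in(("pump",0),("pump_bore",.026),("pump_grip",.054)) if models.landmark_of(k2,p)])
cv2.imwrite("pics/ov.png",np.hstack(out)[:,:,::-1])
E
```

```text
scene [('pump', array([379.7, 244.3]), array([377.8, 243. ])), ('pump_bore', array([384.2, 232.3]), array([385. , 233.1])), ('pump_grip', array([391.3, 220.3]), array([393. , 221.9]))]
top [('pump', array([274.4, 278.2]), array([271.5, 278.1])), ('pump_bore', array([269.2, 283.8]), array([268.5, 283. ])), ('pump_grip', array([265., 287.]), array([265. , 288.5]))]
```

View pics/ov.png

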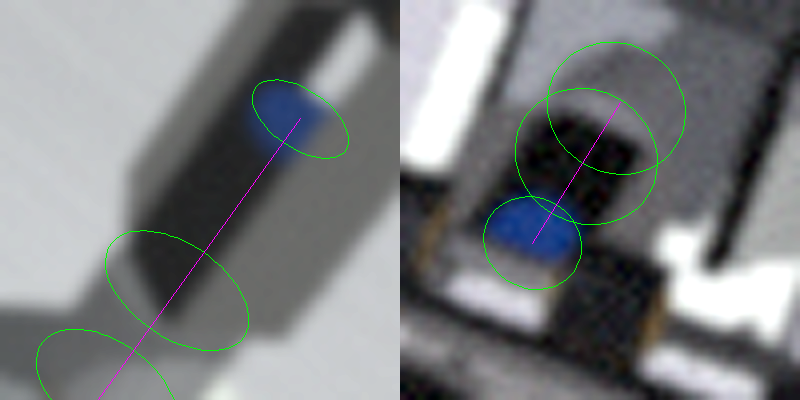

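The overlay shows the cap's far side is hidden by the gripper, so the 4 mm lean was an artefact. The cap's visible edges match the predicted circle within 1 px in both views: top (484–580, 190) and scene (245, 80). Side force is about 0 N and the axial push about 16 N, so I'm handing in.

```bash
python3 - <<'E'
from h import *
st=manip.get_state();print(st["t"],(st["ft_force"]-F0)@AX,st["finger_force"])
print(manip.sign_off())
E
```

```text
25.2583 16.128959409015483 48.785938024520874
the job is handed in; nothing more can be done
None
```

The pump is snapped onto the smaller housing's nipple and held home at about 16 N with the gripper still closed on it; I handed the job in at about 25 s, and no verdict was returned.

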